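# Snap the stopper cap onto the coffee server and hold it down on its seal

## Robot

A 6-joint arm with a two-finger parallel gripper is mounted at the origin on the work surface. World frame = base frame: x ahead of the robot, y to its left, z up, the work surface at z = 0. Lengths are in m, angles in rad, forces in N, time in s.
With the tool pointing down it reaches from about 0.275 to 0.825 m from the base axis. Payload 5.2 kg.
Tool frame: the origin (TCP) lies at the very end of the fingers, on their centre line; the grasp point (between the pads) lies 19 mm behind it (r.tcp_to_grasp is the distance from the TCP to the grasp point, in m); z points along the fingers, y is the line along which they close (so a half turn about z gives the same grasp; the last joint's range is limited). The gripper opens to 93 mm and grips with 3 to 60 N. Pads are 15 mm wide; open, the fingers measure 128 mm over their backs; the gripper's body (75 mm by 188 mm) begins 65 mm behind the grasp point.
Start: joints at [-1.516, 0.259, 1.535, -0, 1.348, -0.203], TCP at [0.14, -0.532, 0.219] pointing down, gripper open.
Joint ranges: [-3.14, 3.14], [-0.91, 2.08], [0.19, 2.58], [-1.22, 4.36], [0.22, 2.71], [-3.12, 3.12]. Speed limits (rad/s): [2.57, 2.57, 3.14, 3.14, 3.14, 3.14].

## Interface

Orientations are given as a unit quaternion [w, x, y, z].
In Python, from plant import telemetry, viewer, r gives the robot as it stands.
- The arm moves only by the tool play_rows, never from a script. Its argument "increments" is one flat list of numbers, 5 for each row, row after row: the shift along the tool's x, y, z in cm, then the turn about the tool's z in rad, then the opening, from 0 (shut) to 1 (fully open). In form: [dx, dy, dz, roll, grip, dx, dy, dz, roll, grip, ...]. A call has 1 to 20 rows; each row shifts and turns the commanded pose from where the row before left it, along the tool's axes as they then stand; what a row does not reach is not made up. A row lasts 1/8 s, in which the tool goes at most 62.5 mm and 10.7 degrees, less where a joint would pass 70% of its speed; a pose out of reach is approached as far as the arm can. A call with a gripper value outside its range is refused whole. The fingers move at their own pace and stop on an object; the grip force is fixed at half the most. Time passes only in rows, so rows that do not move let the fingers close. It gives the time, the measured TCP pose, the force, the opening and the grip force at its end, in the units of the state.
- telemetry.read_state(): the state, without advancing time (a new reading comes with each control period).
- viewer.read_camera(name): name is "scene" or "top" or "wrist"; returns the picture (480x640x3 uint8, red, green, blue); there is no depth.
- viewer.get_calibration(name): a dict with "mtx" (3x3 intrinsics, pixels), "rvec" (rotation vector, rad) and "tvec" (3), from world to camera coordinates, as OpenCV has them; the wrist camera has in their place "tool_from_camera" (4x4, takes a point from camera to tool coordinates, whose origin is the TCP and whose axes are the flange's). Camera axes: x right, y down, z forward; pixel columns grow to the right and rows downward; lengths in m; the calibration is good to about 2 mm. A picture is of the moment at which its call begins: read the wrist's pose just before it. get_calibration takes no time and is no camera call.
- r.close_job(): hands the job in; it is judged then, once.
The state is a dict: "time": time; "joint_positions": joint angles; "qd": joint speeds; "joint_torque": joint torques, N m; "position": TCP position; "orientation": TCP orientation; "ft_force": force on the tool from outside, world axes, zero at the start; "moment": the same for the moment, N m; "opening": opening from 0.0 (shut) to 1.0 (fully open); "gripper_force": force on a finger pad.
Only numpy, scipy, OpenCV 4.12 (cv2) and the standard library are available. Lean on these libraries where they do the work, as an engineer would, in place of code of your own. Each camera call takes 0.05 s, during which the arm holds its last target. There are 200 camera calls.

## Task

Pick up the orange snap cap and press it straight down onto the white ball-ended spout stub on top of the steel coffee server until it clicks home, then keep pressing firmly so that the springy red seal ring under it is squeezed well down. Finish while still holding and pressing the cap: do not let go or ease off. Leave everything else on the counter where it stands.

Things in the scene. Friction and masses are not known exactly. Their poses are not given: they have to be found in the camera images.
- cap: orange snap cap, loose, standing open end down. Origin: centre of its open underside; z up its axis. Skirt 44 mm diameter, flat shoulder at z = 37 mm; above it a ribbed round grip, 30 mm diameter, z = 37 to 67 mm: take it from above, fingertips just over the shoulder. Bore 26 mm wide, 33 mm deep; four sprung balls in it (centres at z = 10 mm) leave a 14 mm gap. 50 to 110 g.
- stud (a point): centre of the white 18 mm ball on the server's spout stub, 178.5 mm above the counter. Going down, the cap meets the ball with its origin 3 mm below this point; resistance rises to 10 to 14 N, drops with a click at 10 mm below, then the cap pulls itself down (up to 20 N). The skirt lands on the free red ring at 16.5 mm below; each further mm squeezes the ring 1 mm.
- seal (a joint): red ring (42 mm outer, 22 mm inner diameter) round the foot of the stub, top face 162 mm above the counter when free. Value: how far it is pressed down in m, 0 free, 0.005 fully down. Spring 3 N per mm. A clicked-on cap that nobody presses leaves it below 0.001.
- server: coffee server: steel round body 128 mm diameter, black lid with a flat deck 150 mm above the counter, black handle reaching 110 mm from the axis on its own +x side, stub 18 mm off the axis towards its own -x. Does not move when pressed. Origin: centre of its underside. Stands at the back left or right, where the milk flask is not.
- milk_flask: blue round milk flask with a white lid, 100 mm diameter, 140 mm tall; leave alone. Origin: centre of its underside.
- muffin_box: clear-topped muffin box, 170 x 130 x 70 mm; leave alone. Origin: centre of its underside.
- mug: blue mug, 80 mm diameter, 92 mm tall, handle on its +y side; leave alone. Origin: centre of its underside.
- sugar_jar: glass sugar jar with a steel lid, 72 mm diameter, 120 mm tall; leave alone. Origin: centre of its underside.
- paper_cups: stack of white paper cups, 84 mm diameter, 130 mm tall; leave alone. Origin: centre of its underside.
- jar_lid: flat steel jar lid lying on the counter, 68 mm diameter, 14 mm high; not the snap cap, leave alone. Origin: centre of its underside.
Mind the look-alikes: they are no part of the job. Of the things that look like the cap, take the one that is farthest from the robot's base at the start. Leave any pink look-alike of the server alone.

How it is judged:
On the way, in this order (a step that is already met when the one before it is completed fails the run):
1. the cap is picked up off the counter by the gripper (height (world z) of cap above 0.05 m and contact force between the fingers and cap above 1 N), for 0.2 s.
2. the cap has clicked on to the stub, upright (z of cap in the frame of stud below -0.0135 m and horizontal distance between cap and stud below 0.004 m and angle between cap's own z axis and vertical below 0.12 rad), for 0.1 s.
At the end, for the whole second after the job is handed in: The cap sits clicked on the stub (its underside at least 13.5 mm below the ball's centre, within 4 mm of its axis, tilted under 7 degrees), at rest, the fingers still touch it with over 2 N and keep the red ring pressed down by more than 1.5 mm (about 4.5 N), through the last second (all of step 2 and value of joint seal above 0.0015 m and contact force between the fingers and cap above 2 N and linear speed of cap below 0.01 m/s); the arm keeps its last pose, push and grip.
It fails at once if a bystander (milk flask, muffin box, mug, sugar jar, paper cups or jar lid) is pushed more than 20 mm from its place (distance of any of milk_flask, muffin_box, mug, sugar_jar, paper_cups, jar_lid from where it was at the start of the episode above 0.02 m).
It fails at once if a bystander is tipped over (angle between any of milk_flask, muffin_box, mug, sugar_jar, paper_cups, jar_lid's own z axis and vertical above 0.4 rad).
It also fails if it takes over 43 s, if anything falls off the work surface, if the arm or the gripper's body presses on something with over 40 N, if the wrist force passes 120 N, or if a joint passes its speed limit or range.

## Working session

There is one attempt and no reset: what is moved stays moved. The work goes in short steps, Python scripts to look and compute and a tool call to move; the robot and the scene stay as the last step left them, time stands still between calls to the robot, and variables do not carry over. Pictures are saved under pics/ and viewed, at most 10 in all, crops included, and the job is handed in when it is done.

Besides the shell and the picture viewer there is one more tool, called by a JSON object that holds its "name" and its "arguments". play_rows: Moves the arm, as the interface text tells. Its arguments: {"type":"object","properties":{"increments":{"type":"array","items":{"type":"number"}}},"required":["increments"]}

```bash
mkdir -p pics; python3 - <<'E'
from plant import telemetry, viewer, r
import cv2,numpy as np
a=viewer.read_camera("scene");b=viewer.read_camera("top")
cv2.imwrite("pics/s.png",a[:,:,::-1]);cv2.imwrite("pics/t.png",b[:,:,::-1])
for n in("scene","top","wrist"):print(n,viewer.get_calibration(n))
s=telemetry.read_state();print(s,r.tcp_to_grasp)
E
```

```text
scene {'mtx': array([[466.81067516,   0.        , 334.77542859],
       [  0.        , 466.81067516, 241.43774865],
       [  0.        ,   0.        ,   1.        ]]), 'rvec': array([ 2.21236191,  0.59750148, -0.24706559]), 'tvec': array([-0.4156194 , -0.08509378,  1.26632976])}
top {'mtx': array([[480.32157979,   0.        , 322.55564297],
       [  0.        , 480.32157979, 242.85695335],
       [  0.        ,   0.        ,   1.        ]]), 'rvec': array([ 2.17969766, -2.21283342,  0.09773635]), 'tvec': array([-0.02867937,  0.47862811,  1.34167516])}
wrist {'mtx': array([[403.32054878,   0.        , 313.17966116],
       [  0.        , 403.32054878, 235.82341486],
       [  0.        ,   0.        ,   1.        ]]), 'tool_from_camera': array([[-8.23599648e-04, -9.54644501e-01, -2.97746871e-01,
         8.29219980e-02],
       [ 9.99999538e-01, -9.33943617e-04,  2.28331099e-04,
         3.78836355e-04],
       [-4.96053817e-04, -2.97746546e-01,  9.54644828e-01,
        -1.65587898e-01],
       [ 0.00000000e+00,  0.00000000e+00,  0.00000000e+00,
         1.00000000e+00]])}
{'time': 0.1, 'joint_positions': array([-1.51577789e+00,  2.59264594e-01,  1.53593988e+00, -2.44493777e-07,
        1.34799769e+00, -2.02800604e-01]), 'qd': array([-0.00040262, -0.00083675, -0.00355083,  0.00180787,  0.00194465,
        0.00079342]), 'joint_torque': array([ 1.77969818e-03, -4.38210976e+01, -2.84640241e+01,  7.19596096e-02,
        3.63469042e-02, -5.27724944e-05]), 'position': array([ 0.14023035, -0.53133088,  0.21791736]), 'orientation': array([-8.02568566e-04,  9.91702343e-01,  1.28552772e-01,  5.92912975e-05]), 'ft_force': array([ 0.3534446 ,  0.07423428, -0.42307509]), 'moment': array([ 0.0076741 ,  0.06695579, -0.00373476]), 'gripper_force': 0.0, 'opening': 0.9994391442775855} 0.0188
```

View pics/s.png

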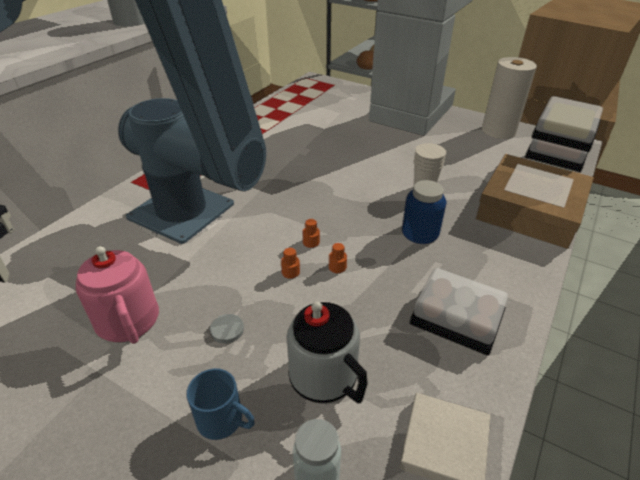

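View pics/t.png

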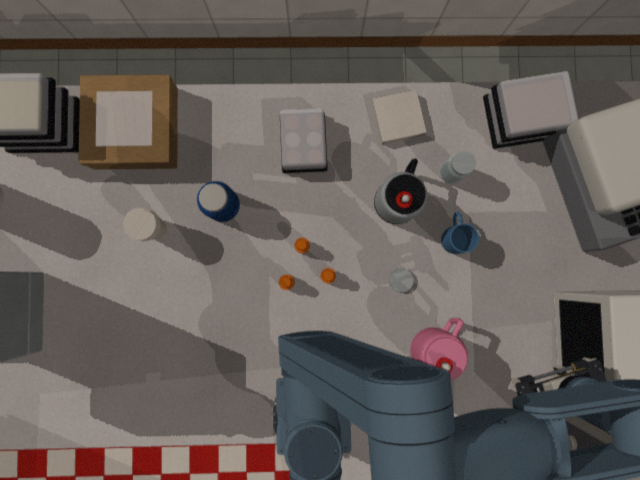

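The scene view shows three orange caps at (311,233), (290,263) and (338,258), the steel server with its ball at about (317,307), and a pink look-alike server. In the top view the caps are at (302,245), (328,275) and (287,282), and the red ring is at (404,198).

```bash
cat > h.py <<'E'
import cv2,numpy as np
from plant import telemetry, viewer, r
from scipy.spatial.transform import Rotation as R
def pose(s):
    T=np.eye(4);q=s["orientation"];T[:3,:3]=R.from_quat(np.r_[q[1:],q[0]]).as_matrix();T[:3,3]=s["position"];return T
def ray(n,uv,T=None):
    c=viewer.get_calibration(n);p=cv2.undistortPoints(np.array([[uv]],float),c["mtx"],None).ravel()
    d=np.r_[p,1]
    if n=="wrist":
        M=T@c["tool_from_camera"];return M[:3,3],M[:3,:3]@d
    Rm=cv2.Rodrigues(c["rvec"])[0];return -Rm.T@c["tvec"],Rm.T@d
def at(n,uv,z,T=None):
    o,d=ray(n,uv,T);return o+d*(z-o[2])/d[2]
def tri(a,b):
    (o,d),(p,e)=a,b
    t=np.linalg.lstsq(np.c_[d,-e],p-o,rcond=None)[0];x,y=o+d*t[0],p+e*t[1];return (x+y)/2,np.linalg.norm(x-y)
def blobs(img,h0,h1,smin=150,vmin=60,amin=15):
    h=cv2.cvtColor(img,cv2.COLOR_RGB2HSV)
    H=h[...,0].astype(int); m=((H>=h0)&(H<=h1) if h0<=h1 else (H>=h0)|(H<=h1))&(h[...,1]>=smin)&(h[...,2]>=vmin)
    n,l,st,c=cv2.connectedComponentsWithStats(m.astype(np.uint8))
    return [(c[i].round(1),st[i]) for i in range(1,n) if st[i,4]>=amin],m
E
python3 - <<'E'
from h import *
for n,f in(("scene","s"),("top","t")):
    a=cv2.imread(f"pics/{f}.png")[:,:,::-1].copy()
    for nm,h in(("orange",(7,16)),("red",(174,4))):
        for c,s in blobs(a,*h)[0]:
            if s[4]<1500: print(n,nm,c,s,at(n,c,.04 if nm=="orange" else .162).round(4))
a=cv2.imread("pics/t.png");b=cv2.imread("pics/s.png")
t=np.vstack([cv2.resize(a[170:220,360:440],(640,400),interpolation=0)]);cv2.imwrite("pics/c.png",np.hstack([cv2.resize(a[178:228,374:424],(400,400),interpolation=0),cv2.resize(b[285:335,292:342],(400,400),interpolation=0)]))
E
```

```text
scene orange [366.1  58.9] [359  52  13  16  87] [-0.0523  1.2094  0.04  ]
scene orange [272.4  87.5] [267  85  12   7  23] [-0.2165  0.7303  0.04  ]
scene orange [607.8 179.8] [596 171  29  18 120] [0.9853 0.7066 0.04  ]
scene orange [622.3 178.5] [616 176  14   7  37] [1.0214 0.7367 0.04  ]
scene orange [632.6 187.7] [631 182   6  11  21] [1.051  0.6992 0.04  ]
scene orange [310.6 233.7] [303 219  16  28 362] [0.3784 0.0548 0.04  ]
scene orange [337.4 258.6] [329 243  17  30 398] [0.4785 0.0105 0.04  ]
scene orange [289.9 263.4] [282 248  17  30 424] [ 0.3941 -0.0589  0.04  ]
scene red [321.7  86.1] [311  82  22   9 112] [0.0903 0.5882 0.162 ]
scene red [298.6  94.8] [286  85  27  20 234] [0.0644 0.4905 0.162 ]
scene red [275.9 109.3] [263  98  28  23 284] [0.0646 0.3673 0.162 ]
scene red [141.3 181.6] [133 175  15  14 112] [ 0.0234 -0.1111  0.162 ]
scene red [103.6 260.3] [ 91 251  25  17 224] [ 0.1667 -0.3362  0.162 ]
scene red [316.5 316.3] [304 305  26  21 304] [ 0.581  -0.2485  0.162 ]
top orange [458.1  41.1] [420  37  87   9 503] [ 1.0531 -0.4348  0.04  ]
top orange [301.9 245.1] [294 238  16  15 181] [0.4711 0.022  0.04  ]
top orange [327.9 275.2] [321 268  15  15 178] [ 0.3866 -0.0488  0.04  ]
top orange [286.2 281.8] [279 275  16  15 184] [0.3703 0.0666 0.04  ]
top red [403.4 199.3] [396 191  17  17 165] [ 0.5765 -0.2407  0.162 ]
top red [444.3 362.2] [436 357  17  15 108] [ 0.1654 -0.3319  0.162 ]
```

View pics/c.png

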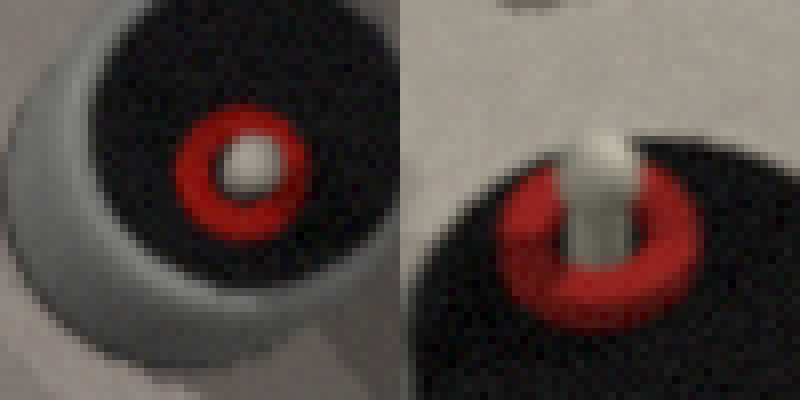

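Ball pixels: about (405,198.2) in the top view and (316.5,305.5) in the scene view. The farthest cap is at roughly (0.474, 0.016).

{"name": "play_rows", "arguments": {"increments": [1.5, -1.5, -0.5, 0, 1, 3.3, -3.2, -0.5, 0, 1, 3.3, -3.2, -0.5, 0, 1, 3.3, -3.2, -0.5, 0, 1, 3.3, -3.2, 0, 0, 1, 3.3, -3.2, 0, 0, 1, 3.3, -3.2, 0, 0, 1, 3.3, -3.2, 0, 0, 1, 3.3, -3.2, 0, 0, 1, 3.3, -3.2, 0, 0, 1, 3.3, -3.2, 0, 0, 1, 3.3, -3.2, 0, 0, 1, 3.3, -3.2, 0, 0, 1, 3.3, -3.2, 0, 0, 1, 1.9, -1.3, 0, 0, 1, 0, 0, 0, 0, 1, 0, 0, 0, 0, 1]}}

```text
time: 2.22
position: [0.4737, 0.0156, 0.2387]
orientation: [0.0, 0.992, 0.129, -0.0]
ft_force: [-0.5, 0.1, -0.8]
opening: 0.999
gripper_force: 0.0
```

```bash
python3 - <<'E'
from h import *
print("stud",tri(ray("top",(405,198.2)),ray("scene",(316.5,305.5))),at("top",(405,198.2),.1785),at("scene",(316.5,305.5),.1785))
s=telemetry.read_state();T=pose(s);a=viewer.read_camera("wrist")
print(T.round(4),s["ft_force"])
cv2.imwrite("pics/w1.png",a[:,:,::-1])
for c,st in blobs(a,5,17,amin=200)[0]: print(c,st,at("wrist",c,.04,T))
E
```

```text
stud (array([ 0.57656859, -0.24136357,  0.17963586]), np.float64(0.0002468595133592656)) [ 0.57664713 -0.24165378  0.1785    ] [ 0.57614081 -0.24043611  0.1785    ]
[[ 9.668e-01  2.555e-01 -6.000e-04  4.737e-01]
 [ 2.555e-01 -9.668e-01 -2.000e-04  1.560e-02]
 [-6.000e-04  1.000e-04 -1.000e+00  2.387e-01]
 [ 0.000e+00  0.000e+00  0.000e+00  1.000e+00]] [-0.4986308   0.09429014 -0.80992492]
[303.5 199.8] [ 281  175   46   51 1813] [0.47538688 0.02475244 0.04      ]
[235.8 284.3] [ 214  256   47   58 2006] [0.37641901 0.06812812 0.04      ]
[350.1 297.2] [ 329  269   44   59 1976] [ 0.39161795 -0.04445742  0.04      ]
```

View pics/w1.png

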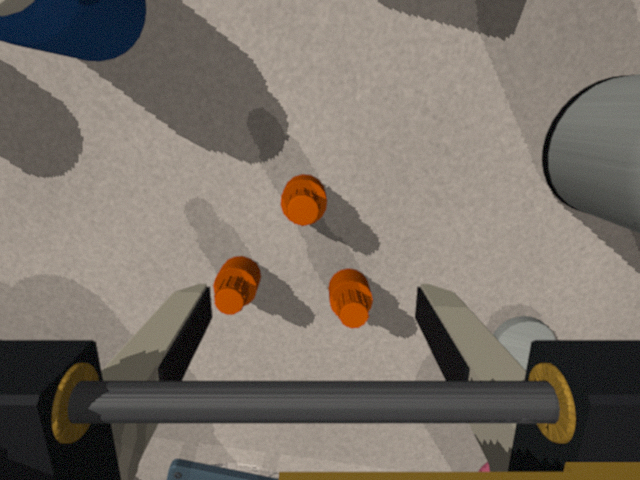

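The wrist view shows the target cap at (303,200), its bright top disc near (302,209), and the two other caps at (236,285) and (350,298). I'll fit the top disc.

```bash
python3 - <<'E'
from h import *
T=pose(telemetry.read_state());a=cv2.imread("pics/w1.png")[:,:,::-1].copy()
for v in(190,205,220):
  for c,st in blobs(a,5,17,vmin=v,amin=150)[0]: print(v,c,st,at("wrist",c,.067,T))
b=at("wrist",(281+22.5,225),0.0,T);print(b)
x,y,w,h=281,175,46,51
# skirt width centre, top disc box
print(a[195:222:3,302])
d=cv2.imread("pics/t.png")[:,:,::-1].copy()
for v in(190,205,220):
  for c,st in blobs(d,5,17,vmin=v,amin=20)[0]:
    if 280<c[0]<340: print("top",v,c,st,at("top",c,.067))
E
```

```text
[0.44093877 0.01647015 0.        ]
[[158  67   0]
 [183  79   0]
 [179  78   0]
 [178  77   0]
 [181  79   0]
 [179  77   0]
 [178  80   0]
 [180  77   0]
 [176  77   0]]
```

```bash
python3 - <<'E'
from h import *
T=pose(telemetry.read_state())
for n,f in(("wrist","w1"),("top","t")):
  a=cv2.imread(f"pics/{f}.png")[:,:,::-1].copy()
  for g in (70,74):
    m=((a[...,1]>=g)&(a[...,2]<25)&(a[...,0]>150)).astype(np.uint8)
    if n=="wrist": m=cv2.morphologyEx(m,cv2.MORPH_OPEN,np.ones((5,5),np.uint8))
    k,l,st,c=cv2.connectedComponentsWithStats(m)
    for i in range(1,k):
      if st[i,4]>40 and st[i,2]<60 and st[i,1]>150: print(n,g,c[i].round(1),st[i],at(n,c[i],.067,T).round(4))
E
```

```text
wrist 70 [301.7 209.7] [287 196  30  29 704] [0.4725 0.0246 0.067 ]
wrist 70 [227.5 300.3] [216 289  25  25 483] [0.372  0.0697 0.067 ]
wrist 70 [353.  314.5] [340 303  27  24 524] [ 0.3873 -0.0464  0.067 ]
wrist 74 [300.2 206.2] [288 196  28  21 362] [0.4752 0.0266 0.067 ]
wrist 74 [356.7 315.2] [347 304  20  23 300] [ 0.3875 -0.05    0.067 ]
top 70 [300.6 243.9] [297 240   8   8  46] [0.4726 0.025  0.067 ]
top 70 [327.4 275.2] [324 272   8   8  51] [ 0.3866 -0.0467  0.067 ]
top 74 [300.5 244.1] [297 241   8   7  43] [0.4723 0.0252 0.067 ]
top 74 [327.4 275.1] [324 272   8   8  47] [ 0.3868 -0.0465  0.067 ]
```

{"name": "play_rows", "arguments": {"increments": [0.1, -0.9, 0.8, 0, 1, 0, 0, 2, 0, 1, 0, 0, 2.5, 0, 1, 0, 0, 2.5, 0, 1, 0, 0, 2.5, 0, 1, 0, 0, 2.5, 0, 1, 0, 0, 2.0, 0, 1, 0, 0, 2, 0, 1, 0, 0, 1.5, 0, 1, 0, 0, 1, 0, 1, 0, 0, 0.4, 0, 1, 0, 0, 0, 0, 1, 0, 0, 0, 0, 1]}}

```text
time: 3.9
position: [0.4738, 0.0244, 0.0422]
orientation: [0.0, 0.992, 0.128, 0.001]
ft_force: [-0.7, 0.1, 0.2]
opening: 0.997
gripper_force: 0.0
```

{"name": "play_rows", "arguments": {"increments": [0, 0, 0, 0, 0, 0, 0, 0, 0, 0, 0, 0, 0, 0, 0, 0, 0, 0, 0, 0, 0, 0, 0, 0, 0, 0, 0, 0, 0, 0, 0, 0, 0, 0, 0, 0, 0, 0, 0, 0, 0, 0, 0, 0, 0, 0, 0, 0, 0, 0, 0, 0, 0, 0, 0]}}

```text
time: 5.28
position: [0.4734, 0.0245, 0.0416]
orientation: [-0.0, 0.992, 0.129, -0.0]
ft_force: [0.1, 0.1, -1.2]
opening: 0.296
gripper_force: 30.0
```

{"name": "play_rows", "arguments": {"increments": [0, 0, -0.5, 0, 0, 0, 0, -1.5, 0, 0, 0, 0, -2.5, 0, 0, 0, 0, -2.5, 0, 0, 0, 0, -2.5, 0, 0, 0, 0, -2.5, 0, 0, 0, 0, -2.5, 0, 0, 0, 0, -2.5, 0, 0, 0, 0, -2.5, 0, 0, 0, 0, -1.5, 0, 0, 0, 0, -1, 0, 0, 0, 0, 0, 0, 0, 0, 0, 0, 0, 0]}}

```text
time: 6.9
position: [0.473, 0.0246, 0.2608]
orientation: [-0.0, 0.992, 0.129, -0.001]
ft_force: [0.1, -0.8, -1.1]
opening: 0.293
gripper_force: 30.0
```

{"name": "play_rows", "arguments": {"increments": [0.1, 0.9, 0, 0, 0, 0.2, 1.7, 0, 0, 0, 0.3, 2.5, 0, 0, 0, 0.3, 2.5, 0, 0, 0, 0.3, 2.5, 0, 0, 0, 0.3, 2.5, 0, 0, 0, 0.3, 2.5, 0, 0, 0, 0.3, 2.5, 0, 0, 0, 0.3, 2.5, 0, 0, 0, 0.3, 2.5, 0, 0, 0, 0.2, 2, 0, 0, 0, 0.2, 1.5, 0, 0, 0, 0.1, 0.8, 0, 0, 0, 0, 0, 0, 0, 0, 0, 0, 0, 0, 0, 0, 0, 0, 0, 0]}}

```text
time: 8.9
position: [0.5729, -0.2268, 0.2619]
orientation: [-0.0, 0.992, 0.129, 0.0]
ft_force: [0.2, -0.6, -1.4]
opening: 0.296
gripper_force: 30.0
```

```bash
python3 - <<'E'
from h import *
s=telemetry.read_state();T=pose(s);a=viewer.read_camera("wrist")
b=viewer.read_camera("scene");c=viewer.read_camera("top")
print(T.round(4),s["ft_force"],s["opening"],s["time"])
for n,i in(("w2",a),("s2",b),("t2",c)): cv2.imwrite(f"pics/{n}.png",i[:,:,::-1])
m=np.zeros((600,800,3),np.uint8);m[:480,:640]=0
w=a[150:480,180:460];m[:471,:400]=cv2.resize(w,(400,471))
m[:400,400:]=cv2.resize(b[240:340,267:367],(400,400),interpolation=0)
cv2.imwrite("pics/m2.png",m[:,:,::-1])
for n,i in(("wrist",a),("scene",b),("top",c)):
  for q,st in blobs(i,5,17,amin=60)[0]: print(n,q,st)
E
```

```text
[[ 9.668e-01  2.557e-01  1.000e-04  5.729e-01]
 [ 2.557e-01 -9.668e-01  0.000e+00 -2.268e-01]
 [ 1.000e-04 -0.000e+00 -1.000e+00  2.619e-01]
 [ 0.000e+00  0.000e+00  0.000e+00  1.000e+00]] [ 0.17450788 -0.59543499 -1.44782759] 0.29575134483380366 8.9
wrist [312.9 295.6] [ 269  233   87  129 8185]
wrist [ 16.9 299.3] [   0  278   41   48 1456]
wrist [111.8 316.6] [  82  289   60   57 2144]
scene [364.8  60.4] [358  55  14  13  71]
scene [612.6 181.4] [603 175  20  14  87]
scene [289.8 267.7] [282 258  17  20 287]
scene [318.7 278.6] [306 262  25  29 483]
top [460.8  40.9] [420  36  91  10 641]
top [327.9 275.2] [321 268  15  15 176]
top [286.2 281.7] [279 275  16  15 183]
```

View pics/m2.png

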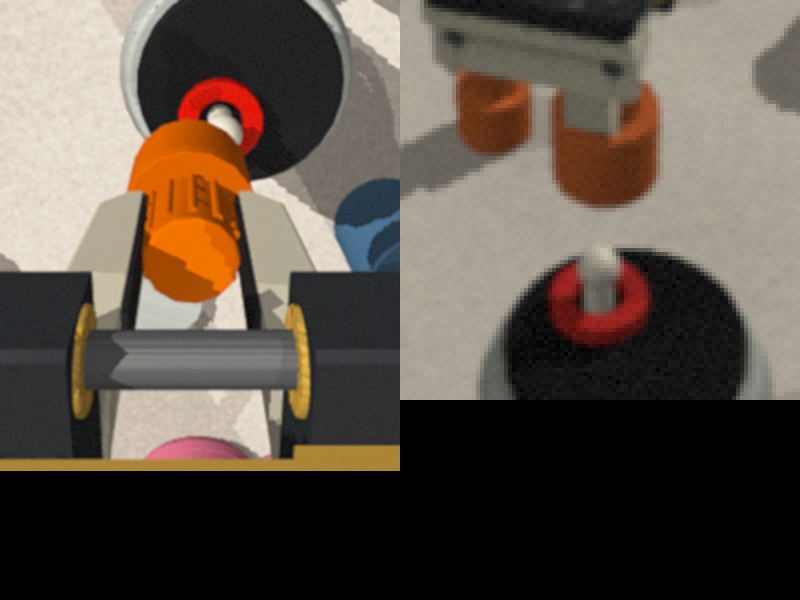

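The cap is held upright above the server. The ball peeks out at about (337,235) in the wrist frame, just ahead of the skirt's lower rim (row 233).

```bash
python3 - <<'E'
from h import *
T=pose(telemetry.read_state());I=np.eye(4)
a=cv2.imread("pics/w2.png")[:,:,::-1].copy()
B,m=blobs(a,5,17,amin=3000);n,l,st,c=cv2.connectedComponentsWithStats(m.astype(np.uint8));k=1+np.argmax(st[1:,4]);M=l==k
cols=[np.where(M[r])[0] for r in range(233,362,8)]
print([(233+8*i,v.min(),v.max()) for i,v in enumerate(cols)])
print("bottom rim near pt",at("wrist",(313,232.5),.0416,I)-[.022,0,0])
print("top far pt",at("wrist",(313,361.5),-.0254,I)+[.015,0,0])
red=blobs(a,172,5,amin=200);print([(q,s) for q,s in red[0]])
q=max(red[0],key=lambda t:t[1][4])[1]
rm=red[1][q[1]:q[1]+q[3],q[0]:q[0]+q[2]].astype(np.uint8)
ct=max(cv2.findContours(rm,0,1)[0],key=len)[:,0]+q[:2]
# outer points: upper arc, in world plane z=.162, circle fit
P=np.array([at("wrist",p,.162,T)[:2] for p in ct])
from scipy.optimize import least_squares
f=lambda x:np.hypot(*(P-x).T)-.021
s=least_squares(f,P.mean(0),loss="soft_l1",f_scale=.0005);print("ring circle",s.x,np.median(abs(s.fun)))
E
```

```text
[(233, np.int64(306), np.int64(319)), (241, np.int64(287), np.int64(334)), (249, np.int64(281), np.int64(343)), (257, np.int64(277), np.int64(349)), (265, np.int64(274), np.int64(352)), (273, np.int64(272), np.int64(354)), (281, np.int64(270), np.int64(355)), (289, np.int64(283), np.int64(344)), (297, np.int64(282), np.int64(344)), (305, np.int64(281), np.int64(346)), (313, np.int64(280), np.int64(348)), (321, np.int64(280), np.int64(346)), (329, np.int64(279), np.int64(348)), (337, np.int64(279), np.int64(347)), (345, np.int64(285), np.int64(344)), (353, np.int64(291), np.int64(336)), (361, np.int64(314), np.int64(318))]
bottom rim near pt [-0.00183008  0.0003325   0.0416    ]
top far pt [ 0.00110602  0.00029522 -0.0254    ]
[(array([338.2, 223.9]), array([ 304,  204,   61,   56, 1451], dtype=int32))]
ring circle [ 0.57770997 -0.24073278] 0.0006092547168298698
```

{"name": "play_rows", "arguments": {"increments": [0.1, 0.5, 0.3, 0, 0, 0, 0.7, 0.7, 0, 0, 0, 0.3, 0.7, 0, 0, 0, 0, 0.4, 0, 0, 0, 0, 0, 0, 0, 0, 0, 0, 0, 0, 0, 0, 0, 0, 0]}}

```text
time: 9.93
position: [0.5779, -0.2416, 0.241]
orientation: [0.0, 0.992, 0.129, 0.0]
ft_force: [-0.5, -0.4, -1.9]
opening: 0.297
gripper_force: 30.0
```

```bash
python3 - <<'E'
from h import *
s=telemetry.read_state();T=pose(s);a=viewer.read_camera("wrist");b=viewer.read_camera("scene")
print(T[:3,3],s["ft_force"])
m=np.zeros((471,800,3),np.uint8)
m[:,:400]=cv2.resize(a[150:480,180:460],(400,471))
m[:400,400:]=cv2.resize(b[260:340,277:357],(400,400),interpolation=0)
cv2.imwrite("pics/m3.png",m[:,:,::-1])
# predicted pixels in scene of cap-bottom centre & stud
c=viewer.get_calibration("scene")
bot=T[:3,3]-[0,0,.0416]
for p in(bot,bot+[.1785*0,0,.0],[.5771,-.241,.1785]): print(cv2.projectPoints(np.array([p]),c["rvec"],c["tvec"],c["mtx"],None)[0].ravel())
B,mk=blobs(b,5,17,amin=200);print(B)
for q,st in B:
  if st[0]>295: 
    for r_ in range(st[1],st[1]+st[3],3):
      v=np.where(mk[r_,st[0]:st[0]+st[2]])[0]+st[0];print(r_,v.min(),v.max())
E
```

```text
[ 0.57787756 -0.24163251  0.24104486] [-0.45807795 -0.35934255 -1.85934699]
[316.9631417  297.82399142]
[316.9631417  297.82399142]
[316.81479277 305.94094989]
[(array([316.9, 295.5]), array([304, 278,  25,  30, 465], dtype=int32))]
278 325 326
281 325 328
284 304 328
287 304 328
290 304 328
293 304 328
296 304 327
299 304 327
302 306 327
305 308 325
```

View pics/m3.png

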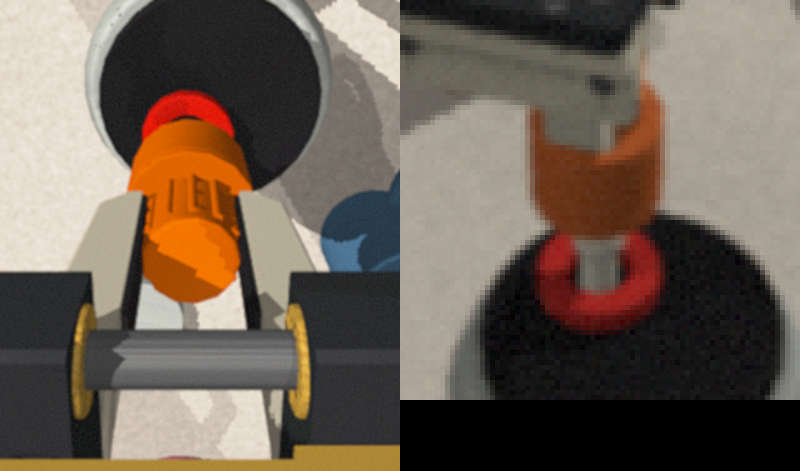

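The cap sits over the stub: cap column is about 316.3 and ball column 316.5 in the scene view, and the ring is centred under the cap in the wrist view. I'll press in steps.

{"name": "play_rows", "arguments": {"increments": [0, 0, 0.4, 0, 0, 0, 0, 0.6, 0, 0, 0, 0, 0.6, 0, 0, 0, 0, 0.4, 0, 0, 0, 0, 0.3, 0, 0, 0, 0, 0.2, 0, 0, 0, 0, 0.2, 0, 0, 0, 0, 0.2, 0, 0, 0, 0, 0, 0, 0]}}

```text
time: 11.15
position: [0.5782, -0.2412, 0.2144]
orientation: [0.001, 0.992, 0.129, 0.001]
ft_force: [-2.5, 3.9, 10.8]
opening: 0.295
gripper_force: 30.0
```

{"name": "play_rows", "arguments": {"increments": [0, 0, 0.2, 0, 0, 0, 0, 0.2, 0, 0, 0, 0, 0.2, 0, 0, 0, 0, 0.2, 0, 0, 0, 0, 0, 0, 0, 0, 0, 0, 0, 0]}}

```text
time: 11.9
position: [0.5777, -0.2413, 0.2034]
orientation: [-0.0, 0.992, 0.129, -0.0]
ft_force: [1.4, 4.2, -2.9]
opening: 0.297
gripper_force: 30.0
```

{"name": "play_rows", "arguments": {"increments": [0, -0.05, 0.1, 0, 0, 0, 0, 0.15, 0, 0, 0, 0, 0.15, 0, 0, 0, 0, 0, 0, 0, 0, 0, 0, 0, 0, 0, 0, 0, 0, 0]}}

```text
time: 12.65
position: [0.5779, -0.2415, 0.2012]
orientation: [0.001, 0.992, 0.129, 0.001]
ft_force: [-1.0, 2.6, 6.6]
opening: 0.292
gripper_force: 30.0
```

```bash
python3 - <<'E'
from h import *
s=telemetry.read_state();T=pose(s);a=viewer.read_camera("wrist");b=viewer.read_camera("scene")
print(s["time"],T[:3,3],s["ft_force"],s["moment"])
m=np.zeros((471,800,3),np.uint8)
m[:,:400]=cv2.resize(a[150:480,180:460],(400,471))
m[:400,400:]=cv2.resize(b[260:340,277:357],(400,400),interpolation=0)
cv2.imwrite("pics/m4.png",m[:,:,::-1])
print(blobs(b,5,17,amin=200)[0],blobs(a,5,17,amin=3000)[0])
E
```

```text
12.65 [ 0.57790746 -0.24154353  0.20116538] [-1.01081313  2.60172648  6.57759616] [ 0.63950837  0.34676407 -0.01938979]
[(array([317.2, 312.8]), array([303, 295,  27,  29, 465], dtype=int32))] [(array([312.7, 295. ]), array([ 267,  232,   91,  130, 8320], dtype=int32)), (array([ 64.9, 349.1]), array([  26,  316,   77,   66, 3114], dtype=int32))]
```

View pics/m4.png

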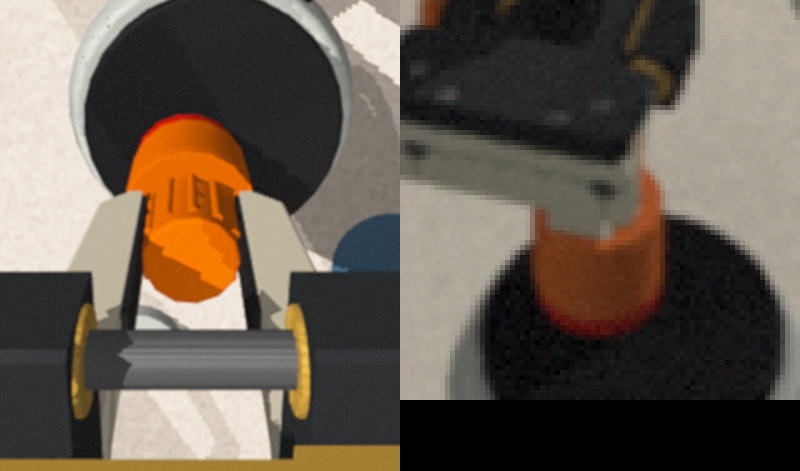

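The cap is on the ring with only a thin red edge visible, and the grip hasn't slipped. I'll press further.

{"name": "play_rows", "arguments": {"increments": [0, 0, 0.1, 0, 0, 0, 0, 0.1, 0, 0, 0, 0, 0.05, 0, 0, 0, 0, 0, 0, 0, 0, 0, 0, 0, 0, 0, 0, 0, 0, 0]}}

```text
time: 13.5
position: [0.578, -0.2415, 0.1996]
orientation: [0.001, 0.992, 0.129, 0.001]
ft_force: [-3.5, 4.1, 10.2]
opening: 0.294
gripper_force: 30.0
```

{"name": "play_rows", "arguments": {"increments": [0, 0, 0, 0, 0, 0, 0, 0, 0, 0, 0, 0, 0, 0, 0, 0, 0, 0, 0, 0, 0, 0, 0, 0, 0, 0, 0, 0, 0, 0, 0, 0, 0, 0, 0, 0, 0, 0, 0, 0]}}

```text
time: 14.5
position: [0.578, -0.2415, 0.1996]
orientation: [0.001, 0.992, 0.129, 0.001]
ft_force: [-3.0, 4.0, 9.9]
opening: 0.295
gripper_force: 30.0
```

```bash
python3 - <<'E'
from h import *
s=telemetry.read_state();a=viewer.read_camera("wrist")
print(s["position"],s["ft_force"],abs(s["qd"]).max(),blobs(a,5,17,amin=3000)[0])
E
```

```text
[ 0.57799727 -0.24149975  0.19962482] [-3.04666585  3.96937445  9.88027584] 0.0017365770251845242 [(array([312.6, 295.1]), array([ 268,  233,   89,  129, 8292], dtype=int32)), (array([ 64. , 349.9]), array([  25,  317,   77,   65, 3115], dtype=int32))]
```

The arm is steady, the cap hasn't slipped in the grip, and the ring is squeezed about 3.5–4 mm. Handing in.

```bash
python3 -c "
from plant import r
print(r.close_job())"
```

```text
the job is handed in; nothing more can be done
None
```

I handed the job in with the orange cap clicked onto the steel server's stub, still gripped at 30 N and pressing down with about 10 N. By my estimate the red ring is squeezed about 3.5–4 mm; the system gave no verdict.

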